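# Make up two tableware sets in the stockroom

### The arm

A 7-joint arm with a two-finger parallel gripper is mounted at the origin on the work surface. World frame = base frame: x ahead of the robot, y to its left, z up, the work surface at z = 0. Lengths are in m, angles in rad, forces in N, time in s.
With the tool pointing down it reaches from about 0.35 to 0.9 m from the base axis. Payload 8.1 kg.
Tool frame: the origin (TCP) lies midway between the tips of the shut fingers; the grasp point (between the pads) lies 19 mm behind it (arm.pinch_z is the distance from the TCP to the grasp point, in m); z points along the fingers, y is the direction in which the jaws open and shut (so a half turn about z gives the same grasp; the last joint's range is limited). The gripper opens to 92 mm and grips with 3 to 60 N. Pads are 19 mm wide; open, the fingers measure 130 mm over their backs; the gripper's body (75 mm by 190 mm) begins 47 mm behind the grasp point.
Start: joints at [-1.435, 0.434, 0.025, 1.573, -0.012, 1.134, -0.075], TCP at [0.148, 0.607, 0.19] pointing down, gripper open.
Joint ranges: [-2.62, 2.62], [-0.44, 2.09], [-1.27, 1.32], [0.08, 2.57], [-1.32, 4.46], [0.12, 2], [-2.74, 2.74]. Speed limits (rad/s): [2.22, 2.22, 3.01, 3.01, 3.14, 3.14, 3.14].

### API

Orientations are given as a rotation vector (axis times angle).
In Python, from cell import arm, eyes gives the robot as it stands.
- The arm moves only by the tool apply_moves, never from a script. Its argument "targets" is one flat list of numbers, 5 for each row, row after row: the closure, from 0 (fully open) to 1 (shut), then the shift along the tool's x, y, z each as a share of 40 cm, from -1 to 1, then the turn about the tool's z as a share of pi/2 rad, from -1 to 1. A call has 1 to 20 rows; each row shifts and turns the commanded pose from where the row before left it, along the tool's axes as they then stand; what a row does not reach is not made up. A row lasts 1/8 s, in which the tool goes at most 62.5 mm and 10.7 degrees, less where a joint would pass 70% of its speed; a pose out of reach is approached as far as the arm can. A call with a number of a shift or a turn outside -1 to 1 is refused whole. A call with a gripper value outside its range is refused whole. The fingers move at their own pace and stop on an object; "grip_force" is the grip in N (left out, the last holds). Time passes only in rows, so rows that do not move let the fingers close. It gives the time, the measured TCP pose, the force and the opening at its end, in the units of the state.
- arm.observe(): the state, without advancing time (a new reading comes with each control period).
- eyes.get_image(name): name is "scene" or "top" or "wrist"; returns the picture (384x512x3 uint8, red, green, blue); there is no depth.
- eyes.camera_params(name): a dict with "camera_matrix" (3x3 intrinsics, pixels), "xyz" and "attitude" of the camera in the world; the wrist camera has in their place "hand_eye" (4x4, takes a point from camera to tool coordinates, whose origin is the TCP and whose axes are the flange's). Camera axes: x right, y down, z forward; pixel columns grow to the right and rows downward; lengths in m; the calibration is good to about 2 mm. A picture is of the moment at which its call begins: read the wrist's pose just before it. camera_params takes no time and is no camera call.
- arm.sign_off(): hands the job in, once; it reports no verdict.
The state is a dict: "clock": time; "joints": joint angles; "dq": joint speeds; "joint_efforts": joint torques, N m; "position": TCP position; "ee_rot": TCP orientation; "force": force on the tool from outside, world axes, zero at the start; "ft_torque": the same for the moment, N m; "width": opening from 0.0 (shut) to 1.0 (fully open).
Only numpy, scipy, OpenCV 4.12 (cv2) and the standard library are available. Lean on these libraries where they do the work, as an engineer would, in place of code of your own. Each camera call takes 0.05 s, during which the arm holds its last target.

### The job

Make up two sets from the steel ware on the packing bench. First complete the breakfast set in the two-bay tray: the tall shaker and the footed egg cup; only then start on the coffee set in the three-bay tray: the open round cup, the round pot with the knobbed lid and the square holder. One piece to a bay, in whichever bay of its tray you like, set down (not dropped) standing upright on the tray's floor, and leave the stack of bowls, the carton and the stack of plates where they are.

Things in the scene. Friction and masses are not known exactly. Their poses are not given: they have to be found in the camera images.
- shaker_mid (a point): Tall slender stainless shaker, closed, with small holes in its top: diameter 40 mm up to 86 mm high, then tapering to the top at 100 mm; about 0.13 kg. Stands on the bench. This point is on its upright axis, half-way up; z axis up. Grip its straight side, e.g. 10 mm above this point.
- eggcup_mid (a point): Stainless egg cup on a foot: foot 46 mm diameter, thin stem, open bowl on top, 62 mm high in all; the bowl's straight side is 48 mm in diameter from 34 to 62 mm above the underside (3 to 31 mm above this point): grip it there. About 0.11 kg. Stands on the bench. This point is on its upright axis, half-way up; z axis up. 
- cup_mid (a point): Open straight-sided round stainless cup without handle: outside diameter 56 mm, 60 mm high, wall 3 mm; about 0.12 kg. Stands on the bench, open end up; grip it round the outside. This point is on its upright axis, half-way up; z axis up. 
- pot_mid (a point): Round stainless pot, its lid fixed on, with a small knob in the middle: straight side 60 mm in diameter up to 58 mm high, the knob (18 mm diameter) reaching 76 mm; about 0.2 kg. Stands on the bench. This point is on its upright axis, half-way up; z axis up. Grip the straight side, which ends 20 mm above this point.
- holder_mid (a point): Square open-topped stainless holder, 46 x 46 mm outside, 64 mm high, wall 3 mm; about 0.14 kg. Stands on the bench, open end up. This point is on its upright axis, half-way up; z axis up. Its x and y axes are square to its sides.
- tray2: Two-bay white card order tray, fixed to the bench: 92 mm (its x) by 180 mm (its y), 16 mm high, walls, partition and floor 4 mm thick. Origin at the centre of its underside. Two open bays, each 84 x 84 mm inside, centred at y = -44 and +44 mm in its frame (x = 0); their floor is 4 mm above the bench.
- tray3: Three-bay white card order tray, fixed to the bench: 92 mm (its x) by 268 mm (its y), 16 mm high, walls, partitions and floor 4 mm thick. Origin at the centre of its underside. Three open bays, each 84 x 84 mm inside, centred at y = -88, 0 and +88 mm in its frame (x = 0); their floor is 4 mm above the bench.
- bowls: Bystander: stack of steel bowls, 130 mm in diameter, 72 mm high; origin at the centre of its underside. Not to be moved.
- carton: Bystander: closed cardboard carton, 120 mm (its x) by 90 mm (its y), 60 mm high; origin at the centre of its underside. Not to be moved.
- plates: Bystander: stack of flat round steel plates, 120 mm in diameter, 24 mm high; origin at the centre of its underside. Not to be moved.
Not all that is in view belongs to the job. Leave any pink or red look-alike of the part that bears holder_mid alone.

How it is judged:
By the outcome, as a careful person would: the job done as asked, in the order asked, and still so for the second after the job is handed in, with the robot touching nothing.
It also fails if it takes over 128 s, if anything falls off the work surface, if the arm or the gripper's body presses on something with over 40 N, if the wrist force passes 120 N, or if a joint passes its speed limit or range.

## Working session

There is one attempt and no reset: what is moved stays moved. The work goes in short steps, Python scripts to look and compute and a tool call to move; the robot and the scene stay as the last step left them, time stands still between calls to the robot, and variables do not carry over. Pictures are saved under pics/ and viewed, and the job is handed in when it is done.

Besides the shell and the picture viewer there is one more tool, called after "Request:" as a command line: name --argument value ..., lists and objects as JSON in quotes. apply_moves: Moves the arm, as the interface text tells. Its arguments: {"type":"object","properties":{"targets":{"type":"array"},"grip_force":{"type":"number"}},"required":["targets"]}

```bash
ls; mkdir -p pics; python3 - <<'E'
from cell import arm, eyes
import cv2,numpy as np
s=arm.observe();print(s); print(arm.pinch_z)
for n in ["scene","top","wrist"]:
    print(n,eyes.camera_params(n))
    im=eyes.get_image(n);cv2.imwrite(f"pics/{n}0.png",im[:,:,::-1])
E
```

```text
pics
{'clock': 0.0, 'joints': array([-1.43460131,  0.43521882,  0.02494394,  1.57410015, -0.01159641,
        1.13398743, -0.07510627]), 'dq': array([-0.00012373,  0.0020342 ,  0.00013599, -0.00111364, -0.00062824,
       -0.00087251,  0.00031003]), 'joint_efforts': array([-1.35842452e-04, -6.67846656e+01,  9.84852389e-01, -3.14455283e+01,
       -6.05158811e-02,  4.29930235e-02,  2.27710061e-04]), 'position': array([0.14774313, 0.60670075, 0.18894608]), 'ee_rot': array([-3.74276491e-01, -3.11916308e+00,  2.46304644e-03]), 'force': array([-0.50701677,  0.36386254, -0.56821915]), 'ft_torque': array([0.05440069, 0.00804108, 0.02142588]), 'width': 0.9997117507973741}
0.0188
scene {'camera_matrix': array([[401.53922583,   0.        , 259.27948638],
       [  0.        , 401.53922583, 196.30259201],
       [  0.        ,   0.        ,   1.        ]]), 'xyz': array([1.22886185, 0.60486349, 0.73024953]), 'attitude': array([-1.03629679, -2.2395083 ,  1.16556831])}
top {'camera_matrix': array([[369.35981002,   0.        , 255.79394993],
       [  0.        , 369.35981002, 193.88616561],
       [  0.        ,   0.        ,   1.        ]]), 'xyz': array([ 0.31618643, -0.0213009 ,  1.24922071]), 'attitude': array([-2.15461274,  2.1622553 , -0.13885891])}
wrist {'camera_matrix': array([[329.17872264,   0.        , 255.75413425],
       [  0.        , 329.17872264, 186.35565651],
       [  0.        ,   0.        ,   1.        ]]), 'hand_eye': array([[ 6.99307904e-04, -9.61527342e-01, -2.74708359e-01,
         7.56637452e-02],
       [ 9.99998212e-01,  1.15498955e-03, -1.49703264e-03,
        -5.10100754e-04],
       [ 1.75672310e-03, -2.74706821e-01,  9.61526430e-01,
        -1.95307745e-01],
       [ 0.00000000e+00,  0.00000000e+00,  0.00000000e+00,
         1.00000000e+00]])}
```

View pics/scene0.png

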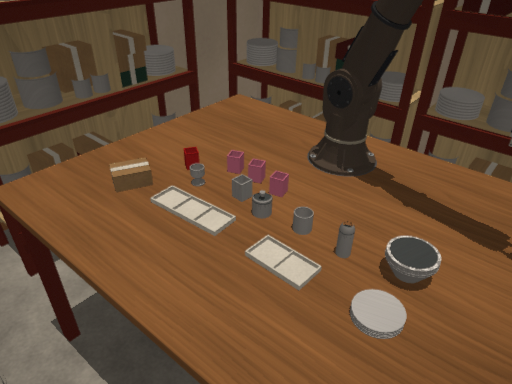

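View pics/top0.png

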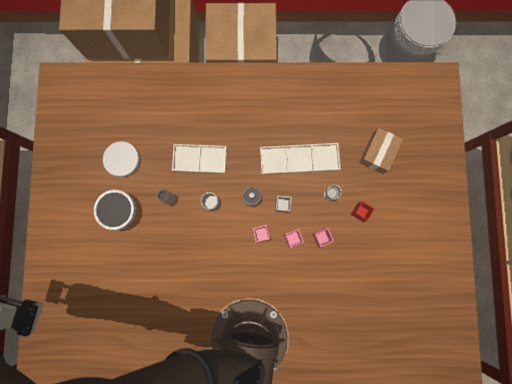

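View pics/wrist0.png

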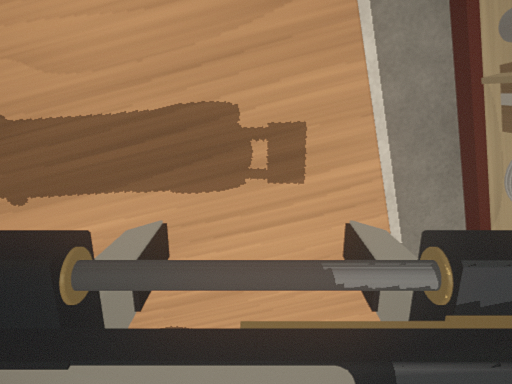

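The top view shows the whole layout: bowls at (115,210), plates at (121,158) and the carton at (382,150). Tray2 is at (199,158) and tray3 at (300,158). The shaker is at (167,197), the open cup at (210,201), the pot at (252,196), the grey holder at (284,204) and the egg cup at (333,192). Pink or red look-alikes are at (262,234), (294,239), (323,237) and (363,211). I'll enlarge it.

```bash
cat > h.py <<'E'
import numpy as np,cv2
from scipy.spatial.transform import Rotation as R
from cell import arm,eyes
def cam(n):
    p=eyes.camera_params(n)
    if n=="wrist":
        s=arm.observe();T=np.eye(4);T[:3,:3]=R.from_rotvec(s["ee_rot"]).as_matrix();T[:3,3]=s["position"]
        M=T@p["hand_eye"];return p["camera_matrix"],M[:3,3],M[:3,:3]
    return p["camera_matrix"],p["xyz"],R.from_rotvec(p["attitude"]).as_matrix()
def ray(c,uv,z):
    K,t,r=c;d=r@np.linalg.inv(K)@np.array([uv[0],uv[1],1.]);return t+d*(z-t[2])/d[2]
def proj(c,X):
    K,t,r=c;q=K@(r.T@(np.array(X,float)-t));return q[:2]/q[2]
E
python3 - <<'E'
import cv2
a=cv2.imread("pics/top0.png")
cv2.imwrite("pics/topA.png",cv2.resize(a[130:260,90:250],None,fx=5,fy=4.6 and 5,interpolation=cv2.INTER_CUBIC)[:600])
cv2.imwrite("pics/topB.png",cv2.resize(a[130:250,235:395],None,fx=5,fy=5,interpolation=cv2.INTER_CUBIC))
s=cv2.imread("pics/scene0.png")
cv2.imwrite("pics/scA.png",cv2.resize(s[130:290,160:380],None,fx=3.6,fy=3.6,interpolation=cv2.INTER_CUBIC))
E
```

```text
(no output)
```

View pics/topA.png

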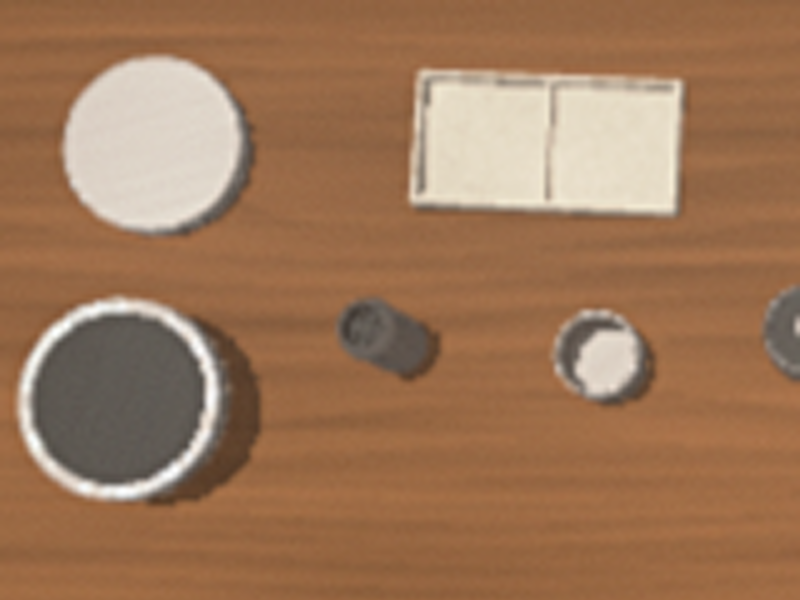

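View pics/topB.png

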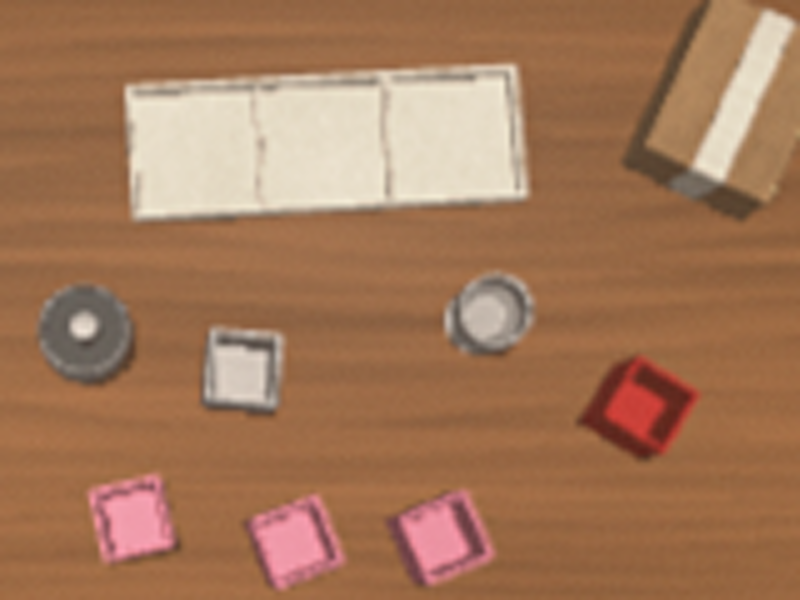

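View pics/scA.png

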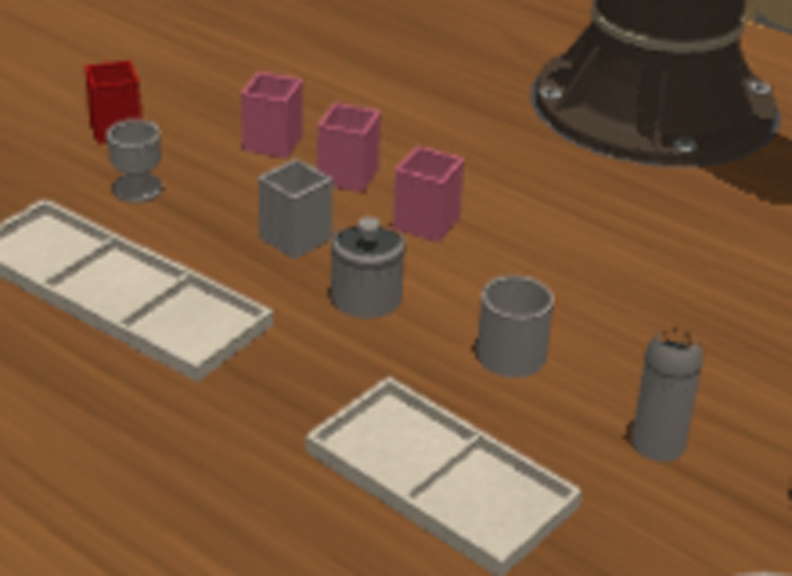

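The holder candidates are the grey square at top (284,204), pink at (262,234), (294,239) and (323,237), and red at (363,211). Only (284,204) is steel grey, and both enlarged views confirm it is square and open-topped. Next I'll measure positions.

```bash
cat > m.py <<'E'
from h import *
c=cam("top");s=cam("scene")
A=lambda u,v:((u+.5)/5-.5+90,(v+.5)/5-.5+130)
B=lambda u,v:((u+.5)/5-.5+235,(v+.5)/5-.5+130)
S=lambda u,v:((u+.5)/3.6-.5+160,(v+.5)/3.6-.5+130)
P=lambda n,x:print(n,np.round(x,4))
P("shaker top",ray(c,A(367,329),.1));P("  scene top",ray(s,S(676,336),.1))
P("cup top",ray(c,A(601,356),.06));P("  scene",ray(s,S(517,297),.06))
P("pot top",ray(c,B(84,328),.058));P("  scene knob",ray(s,S(369,225),.076))
P("egg top",ray(c,B(494,312),.062));P("  scene",ray(s,S(134,134),.062))
h=[ray(c,B(*q),.064) for q in [(211,328),(283,332),(276,411),(204,405)]]
P("holder",np.mean(h,0));print([round(float(np.linalg.norm(h[i]-h[i-1])),4) for i in range(4)])
for i in range(4): d=h[i]-h[i-1];P(" edge deg",np.degrees(np.arctan2(d[1],d[0])))
P("  scene",ray(s,S(296,179),.064))
for nm,F,q in [("tray2",A,[(419,70),(685,80),(679,215),(411,207)]),("tray3",B,[(126,86),(517,66),(527,198),(134,219)])]:
    h=[ray(c,F(*x),.016) for x in q]
    P(nm,np.mean(h,0));print([round(float(np.linalg.norm(h[i]-h[i-1])),4) for i in range(4)])
    yv=(h[0]+h[3]-h[1]-h[2]);yv/=np.linalg.norm(yv);P(" y axis",yv);P(" ang",np.degrees(np.arctan2(-yv[0],yv[1])))
P("bowls",ray(c,A(120,398),.072))
P("plates",ray(c,A(154,143),.024))
st=arm.observe();print(R.from_rotvec(st["ee_rot"]).as_matrix().round(3))
E
python3 m.py
```

```text
shaker top [0.4568 0.2651 0.1   ]
  scene top [0.4612 0.2722 0.1   ]
cup top [0.4436 0.1232 0.06  ]
  scene [0.4509 0.1329 0.06  ]
pot top [ 0.4617 -0.0114  0.058 ]
  scene knob [ 0.4681 -0.0022  0.076 ]
egg top [ 0.4707 -0.2775  0.062 ]
  scene [ 0.4786 -0.2697  0.062 ]
holder [ 0.434  -0.1143  0.064 ]
[0.0501, 0.0466, 0.0514, 0.0464]
 edge deg -5.7745
 edge deg -93.396
 edge deg 174.0771
 edge deg 85.0245
  scene [ 0.4409 -0.1062  0.064 ]
tray2 [0.5945 0.166  0.016 ]
[0.0953, 0.1822, 0.0938, 0.1817]
 y axis [0.0374 0.9993 0.    ]
 ang -2.1444
tray3 [ 0.594  -0.1764  0.016 ]
[0.0925, 0.2684, 0.0921, 0.2674]
 y axis [-0.0502  0.9987  0.    ]
 ang 2.8773
bowls [0.4164 0.4284 0.072 ]
plates [0.5933 0.4314 0.024 ]
[[-0.972  0.237 -0.   ]
 [ 0.237  0.972 -0.001]
 [-0.    -0.001 -1.   ]]
```

Top and scene views differ by a steady (7, 9) mm or so, more than the quoted calibration. The wrist camera will decide close up. First I'll turn the jaws to lie along world x.

Request:
apply_moves --targets '[0,0,0,-0.02,0.11,0,0,0,-0.02,0.11,0,0,0,-0.02,0.11,0,0,0,-0.02,0.11,0,0,0,-0.02,0.11,0,0,0,-0.02,0.11,0,0,0,-0.02,0.11,0,0,0,0,0.078,0,0,0,0,0]'

```text
clock: 1.27
position: [0.1476, 0.6071, 0.2455]
ee_rot: [2.22, 2.222, -0.001]
force: [0.0, 0.5, 0.2]
width: 0.997
```

```bash
cat > d.py <<'E'
import sys
from h import *
# usage d.py x y z(TCP) : shares to target in tool axes
s=arm.observe();M=R.from_rotvec(s["ee_rot"]).as_matrix()
print("t",round(s["clock"],2),"p",s["position"].round(4),"yaw x deg",round(float(np.degrees(np.arctan2(M[1,0],M[0,0]))),2),"z",M[:,2].round(3),"F",s["force"].round(1),"w",round(s["width"]*92,1))
if len(sys.argv)>3:
    t=np.array(list(map(float,sys.argv[1:4])));print("share",(M.T@(t-s["position"])/.4).round(4))
E
python3 d.py .45 .24 .25
```

```text
t 1.27 p [0.1476 0.6071 0.2455] yaw x deg 90.05 z [ 0.    -0.001 -1.   ] F [0.  0.5 0.2] w 91.8
share [-0.9185  0.7551 -0.0107]
```

Request:
apply_moves --targets '[0,-0.077,0.063,0,0,0,-0.077,0.063,0,0,0,-0.077,0.063,0,0,0,-0.077,0.063,0,0,0,-0.077,0.063,0,0,0,-0.077,0.063,0,0,0,-0.077,0.063,0,0,0,-0.077,0.063,0,0,0,-0.077,0.063,0,0,0,-0.077,0.063,0,0,0,-0.077,0.063,0,0,0,-0.077,0.063,0,0,0,0,0,0,0,0,0,0,0,0]'

```text
clock: 3.02
position: [0.4497, 0.2381, 0.2455]
ee_rot: [-2.219, -2.223, 0.001]
force: [-0.6, -0.3, 0.9]
width: 1.0
```

```bash
cat > w.py <<'E'
import sys,pickle
from h import *
c=cam("wrist");im=eyes.get_image("wrist")[:,:,::-1]
n=sys.argv[1];cv2.imwrite(f"pics/{n}.png",im);cv2.imwrite(f"pics/{n}_2.png",cv2.resize(im,(800,600),interpolation=cv2.INTER_CUBIC));pickle.dump(c,open(f"{n}.pkl","wb"))
E
python3 d.py; python3 w.py w1
```

```text
t 3.02 p [0.4497 0.2381 0.2455] yaw x deg 90.11 z [-0.001  0.    -1.   ] F [-0.6 -0.3  0.9] w 92.0
```

View pics/w1_2.png

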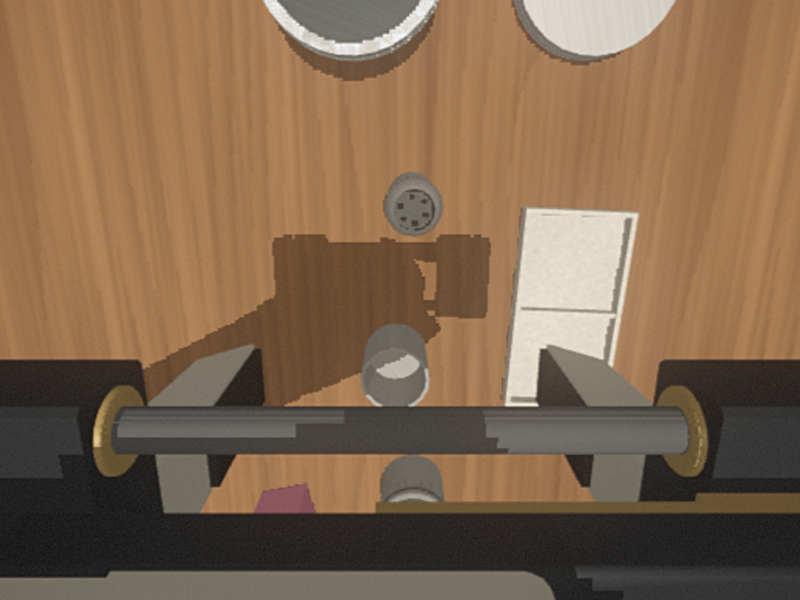

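In the wrist view (800×600), the shaker's perforated top is at (414,210). The cup rim is at (395,378). Tray2's far corners are at (524,208) and (637,213), with its partition at y≈311.

```bash
python3 - <<'E'
from h import *;import pickle
c=pickle.load(open("w1.pkl","rb"))
f=lambda u,v:((u+.5)/1.5625-.5,(v+.5)/1.5625-.5)
for n,p,z in [("shaker",(414,211),.1),("cup",(395,379),.06),("t2 c",(524,208),.016),("t2 c",(637,213),.016),("part",(521,308),.016),("part",(617,313),.016)]:
    print(n,ray(c,f(*p),z).round(4))
t=cam("top")
A=lambda u,v:((u+.5)/5-.5+90,(v+.5)/5-.5+130)
for p in [(419,70),(411,207),(552,77),(546,203)]: print("top",ray(t,A(*p),.016).round(4))
E
```

```text
shaker [0.4571 0.2693 0.1   ]
cup [0.4441 0.1287 0.06  ]
t2 c [0.5495 0.2614 0.016 ]
t2 c [0.6428 0.2576 0.016 ]
part [0.5529 0.1752 0.016 ]
part [0.6367 0.1709 0.016 ]
top [0.6455 0.2554 0.016 ]
top [0.5503 0.2585 0.016 ]
top [0.6404 0.1643 0.016 ]
top [0.5528 0.1671 0.016 ]
```

Request:
apply_moves --targets '[0,0.072,0.018,0.02,0,0,0,0,0.07,0,0,0,0,0.08,0,0,0,0,0.08,0,0,0,0,0.08,0,0,0,0,0.08,0,0,0,0,0.06,0,0,0,0,0.035,0,0,0,0,0,0]' --grip_force 25

```text
clock: 4.2
position: [0.4566, 0.2668, 0.0431]
ee_rot: [-2.22, -2.223, 0.002]
force: [-0.5, -0.5, -0.0]
width: 1.0
```

```bash
python3 d.py; python3 w.py w2
```

```text
t 4.2 p [0.4566 0.2668 0.0431] yaw x deg 90.08 z [-0.001 -0.001 -1.   ] F [-0.5 -0.5 -0. ] w 92.0
```

View pics/w2_2.png

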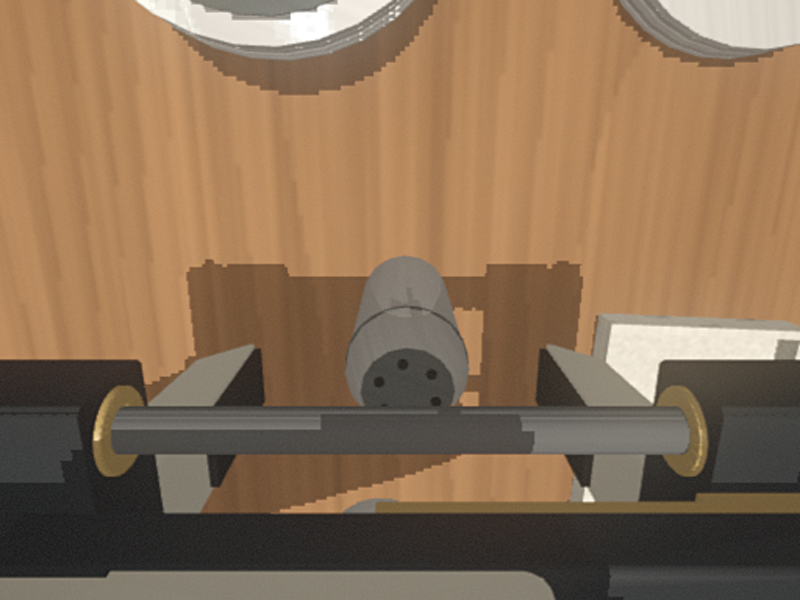

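The shaker stands between the fingers, with its top disc centred near (407,395) and the finger gap centred near 400. I'll check its y and then close.

```bash
python3 - <<'E'
from h import *;import pickle
c=pickle.load(open("w2.pkl","rb"))
f=lambda u,v:((u+.5)/1.5625-.5,(v+.5)/1.5625-.5)
for v in (390,395,400): print(ray(c,f(407,v),.1).round(4))
print("base far edge",ray(c,f(405,256),.0).round(4))
E
```

```text
[0.4571 0.2706 0.1   ]
[0.4571 0.269  0.1   ]
[0.4571 0.2673 0.1   ]
base far edge [0.4572 0.2896 0.    ]
```

Request:
apply_moves --targets '[1,0,0,0,0,1,0,0,0,0,1,0,0,0,0,1,0,0,0,0,1,0,0,0,0,1,0,0,0,0]' --grip_force 25

```text
clock: 5.0
position: [0.4576, 0.2665, 0.0438]
ee_rot: [2.222, 2.221, 0.0]
force: [0.5, 0.1, -0.3]
width: 0.417
```

The grip holds with a 38 mm opening, as expected for 40 mm. I'll lift and take it to tray2's +y bay.

Request:
apply_moves --targets '[1,0,0,-0.04,0,1,0,0,-0.06,0,1,0,0,-0.06,0,1,-0.02,0.041,0,0,1,-0.028,0.07,0,0,1,-0.028,0.07,0,0,1,-0.028,0.07,0,0,1,-0.02,0.06,0,0,1,-0.015,0.03,0,0,1,0,0,0.05,0,1,0,0,0.05,0,1,0,0,0.03,0,1,0,0,0.01,0,1,0,0,0,0,1,0,0,0,0]'

```text
clock: 6.88
position: [0.5943, 0.211, 0.0525]
ee_rot: [2.221, 2.221, 0.002]
force: [0.5, -0.2, -2.5]
width: 0.422
```

```bash
python3 d.py; python3 w.py w3
```

```text
t 6.88 p [0.5943 0.211  0.0525] yaw x deg 90.0 z [ 0.001  0.001 -1.   ] F [ 0.5 -0.2 -2.5] w 38.8
```

View pics/w3_2.png

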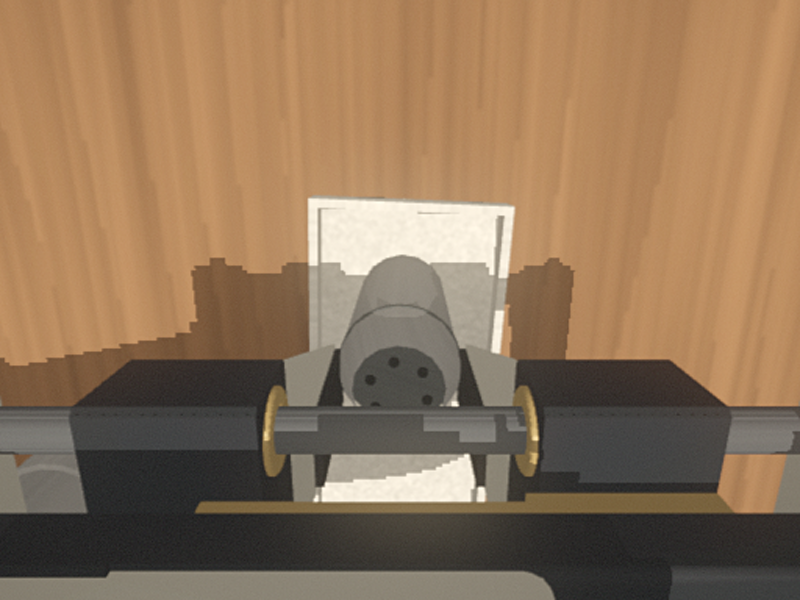

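The shaker is upright inside the bay, its base clear of the walls at about x 310–510. It is about 5 mm above the floor, so I'll lower until contact.

Request:
apply_moves --targets '[1,0,0,0.006,0,1,0,0,0.004,0,1,0,0,0.002,0,1,0,0,0,0]'

```text
clock: 7.42
position: [0.5943, 0.211, 0.0476]
ee_rot: [2.222, 2.221, 0.002]
force: [-1.1, 0.5, 5.7]
width: 0.419
```

Request:
apply_moves --targets '[0.3,0,0,0,0,0,0,0,0,0,0,0,0,0,0,0,0,0,0,0,0,0,0,-0.04,0,0,0,0,-0.08,0,0,0,0,-0.09,0,0,0,0,-0.09,0,0,0,0,-0.09,0,0,0,0,-0.06,0,0,0,0,0,0]'

```text
clock: 8.8
position: [0.5952, 0.2109, 0.23]
ee_rot: [2.221, 2.22, 0.007]
force: [-0.1, -0.3, -0.1]
width: 1.0
```

Request:
apply_moves --targets '[0,-0.05,-0.01,0,0,0,-0.08,-0.019,0,0,0,-0.08,-0.019,0,0,0,-0.08,-0.019,0,0,0,-0.08,-0.019,0,0,0,-0.08,-0.019,0,0,0,-0.08,-0.019,0,0,0,-0.08,-0.019,0,0,0,-0.08,-0.019,0,0,0,-0.08,-0.019,0,0,0,-0.08,-0.019,0,0,0,-0.08,-0.019,0,0,0,-0.08,-0.019,0,0,0,-0.08,-0.019,0,0,0,-0.08,-0.019,0,0,0,-0.08,-0.019,0,0,0,-0.05,-0.015,0,0,0,0,0,0,0,0,0,0,0,0]'

```text
clock: 11.18
position: [0.4692, -0.3084, 0.2263]
ee_rot: [-2.221, -2.22, -0.0]
force: [1.2, 1.4, -1.3]
width: 1.007
```

```bash
python3 d.py; python3 w.py w4; python3 - <<'E'
from h import *
im=eyes.get_image("scene")[:,:,::-1];cv2.imwrite("pics/s4.png",cv2.resize(im[130:300,140:390],None,fx=3,fy=3))
E
```

```text
t 11.18 p [ 0.4692 -0.3084  0.2263] yaw x deg 89.99 z [-0.001  0.001 -1.   ] F [ 1.2  1.4 -1.3] w 92.6
```

View pics/w4_2.png

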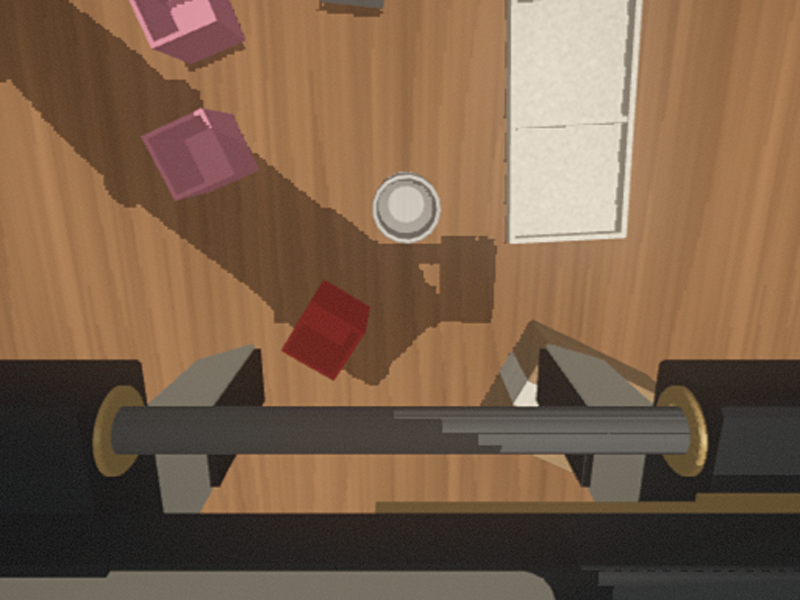

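View pics/s4.png

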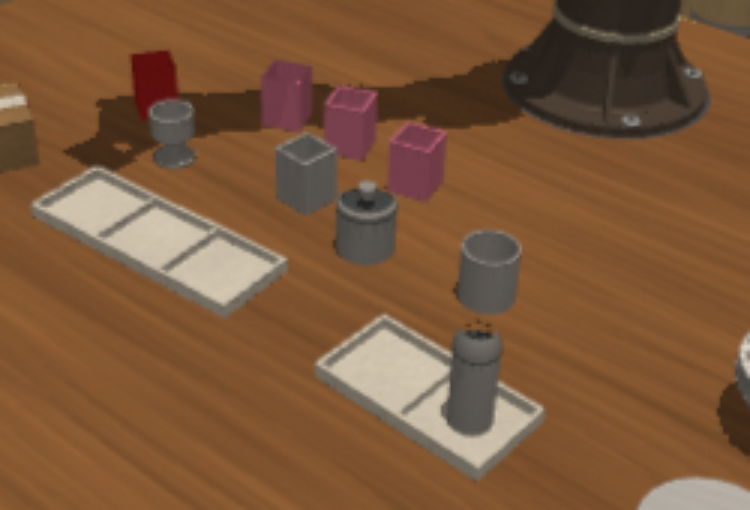

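The shaker stands upright in tray2's bay at scene crop (472,380). In the wrist view the egg cup's rim is centred at (406,207). Tray3's near corners are at (510,243) and (627,237), with its partition from (513,128) to (628,123).

```bash
cat > f.py <<'E'
from h import *;import pickle,sys
# f.py pic u v z [u v z ...]
c=pickle.load(open(sys.argv[1]+".pkl","rb"))
f=lambda u,v:((u+.5)/1.5625-.5,(v+.5)/1.5625-.5)
a=list(map(float,sys.argv[2:]))
for i in range(0,len(a),3): print(a[i:i+3],ray(c,f(a[i],a[i+1]),a[i+2]).round(4))
E
python3 f.py w4 406.5 207 .062 510 243 .016 627 237 .016 513 128 .016 628 123 .016
```

```text
[406.5, 207.0, 0.062] [ 0.4718 -0.2767  0.062 ]
[510.0, 243.0, 0.016] [ 0.5551 -0.3105  0.016 ]
[627.0, 237.0, 0.016] [ 0.6478 -0.3056  0.016 ]
[513.0, 128.0, 0.016] [ 0.5521 -0.223   0.016 ]
[628.0, 123.0, 0.016] [ 0.6381 -0.2194  0.016 ]
```

Request:
apply_moves --targets '[0,0.04,0.007,0,0,0,0.039,0,0.03,0,0,0,0,0.08,0,0,0,0,0.08,0,0,0,0,0.08,0,0,0,0,0.08,0,0,0,0,0.07,0,0,0,0,0.05,0,0,0,0,0.02,0,0,0,0,0,0,0,0,0,0,0]'

```text
clock: 12.65
position: [0.4731, -0.2775, 0.0316]
ee_rot: [2.22, 2.221, 0.001]
force: [-1.1, -0.4, -0.6]
width: 0.992
```

```bash
python3 d.py .4718 -.2767 .03; python3 w.py w5
```

```text
t 12.65 p [ 0.4731 -0.2775  0.0316] yaw x deg 90.01 z [ 0.001 -0.    -1.   ] F [-1.1 -0.4 -0.6] w 91.3
share [ 0.0021 -0.0033  0.0041]
```

View pics/w5_2.png

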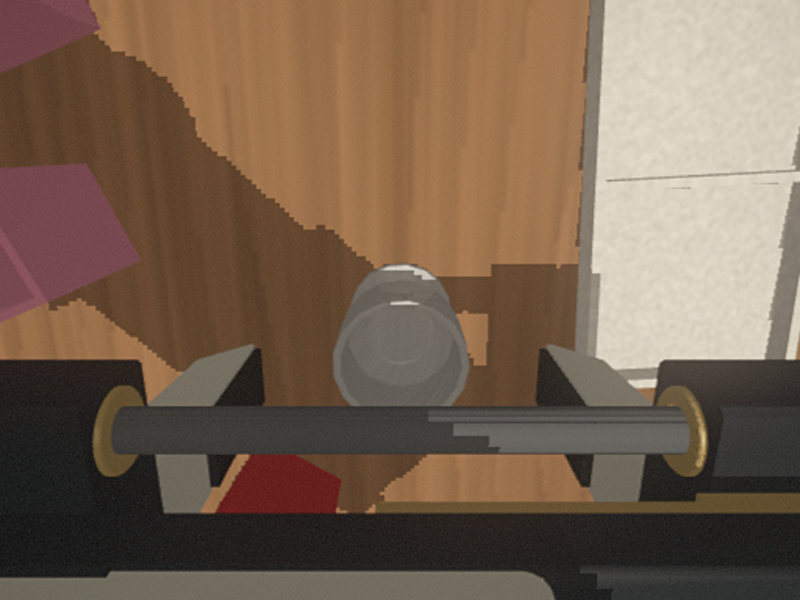

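The egg cup's bowl is centred between the fingers at x≈401. Closing.

Request:
apply_moves --targets '[1,0,0,0,0,1,0,0,0,0,1,0,0,0,0,1,0,0,0,0,1,0,0,0,0,1,0,0,0,0]' --grip_force 25

```text
clock: 13.45
position: [0.4725, -0.2776, 0.0309]
ee_rot: [-2.222, -2.221, 0.0]
force: [0.1, 0.3, 0.5]
width: 0.395
```

```bash
python3 d.py .5905 .125 .2
```

```text
t 13.45 p [ 0.4725 -0.2776  0.0309] yaw x deg 89.99 z [-0.  0. -1.] F [0.1 0.3 0.5] w 36.3
share [ 1.0065  0.2948 -0.4228]
```

A 36 mm opening is too small for the 48 mm bowl, so something went wrong. Looking before I move.

```bash
python3 w.py w6;python3 d.py; python3 - <<'E'
from h import *
im=eyes.get_image("scene")[:,:,::-1];cv2.imwrite("pics/s6.png",cv2.resize(im[100:250,110:290],None,fx=4,fy=4))
E
```

```text
t 13.5 p [ 0.4725 -0.2776  0.0309] yaw x deg 89.99 z [-0.  0. -1.] F [ 0.6 -0.1  0.4] w 32.6
```

View pics/w6_2.png

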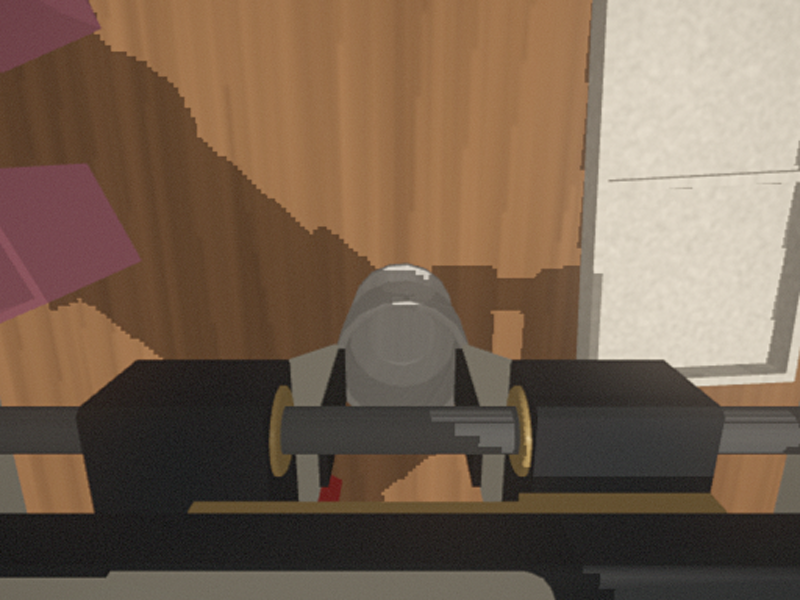

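View pics/s6.png

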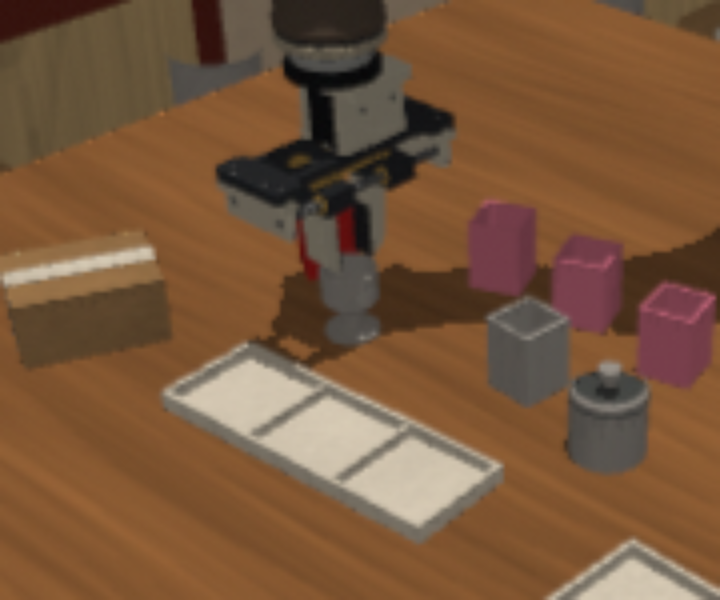

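```bash
python3 d.py;python3 f.py w5 401 356 .062 400 265 0;python3 f.py w6 401 265 0 404 360 .062;python3 d.py
```

```text
t 13.55 p [ 0.4725 -0.2776  0.0309] yaw x deg 89.99 z [-0.  0. -1.] F [ 0.7  0.8 -0.6] w 28.6
[401.0, 356.0, 0.062] [ 0.4718 -0.2743  0.062 ]
[400.0, 265.0, 0.0] [ 0.4715 -0.2564  0.    ]
[401.0, 265.0, 0.0] [ 0.4713 -0.2562  0.    ]
[404.0, 360.0, 0.062] [ 0.4722 -0.2755  0.062 ]
t 13.55 p [ 0.4725 -0.2776  0.0309] yaw x deg 89.99 z [-0.  0. -1.] F [ 0.7  0.8 -0.6] w 28.6
```

```bash
python3 w.py w7;python3 d.py; python3 - <<'E'
from h import *
c=cam("wrist");s=arm.observe();p=s["position"]
for d in [(0,0,0),(0,0,.019),(0,.0095,0),(0,-.0095,0),(.02,.0095,0),(.02,0,.019),(0.024,0,.031)]:
    print(d,((proj(c,p+np.array(d))+.5)*1.5625).round(0))
E
```

```text
t 13.6 p [ 0.4726 -0.2776  0.0309] yaw x deg 89.99 z [ 0. -0. -1.] F [ 0.5 -0.9  0.1] w 24.8
(0, 0, 0) [405. 334.]
(0, 0, 0.019) [405. 353.]
(0, 0.0095, 0) [405. 312.]
(0, -0.0095, 0) [405. 356.]
(0.02, 0.0095, 0) [455. 312.]
(0.02, 0, 0.019) [459. 353.]
(0.024, 0, 0.031) [474. 366.]
```

View pics/w7_2.png

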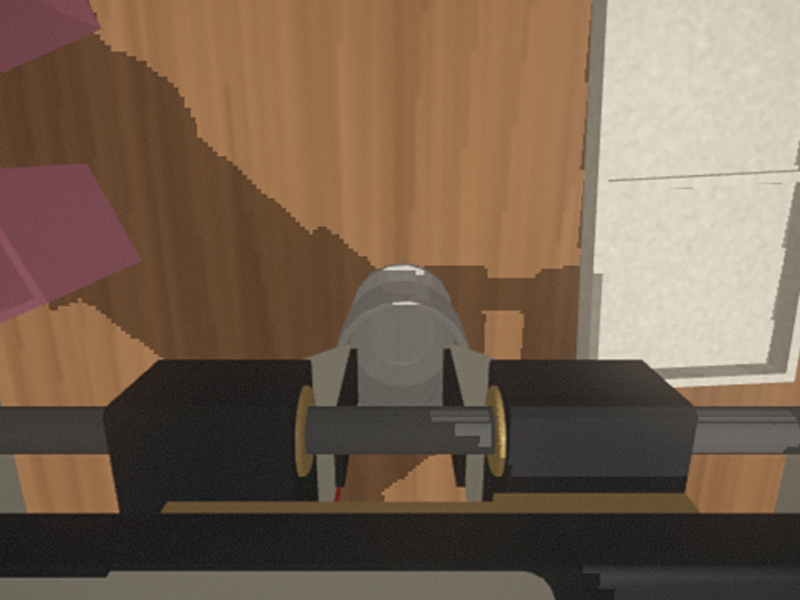

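The picture explains it. With the jaws 92 mm apart, the tip edges sit at ±137 px, which puts the real tips at tool z ≈ −35 mm. They passed above the egg cup's 62 mm rim, so the real grasp point is about 54 mm behind the reported TCP rather than 19 mm. The shaker was therefore held near the top of its straight side. The egg cup looks untouched, so I'll reopen and go lower in steps, watching the force.

Request:
apply_moves --targets '[0,0,0,0,0,0,0,0,0,0,0,0,0,0,0,0,0,0,0,0,0,0,0,0,0,0,0,0,0,0,0,0,0,0,0,0,0,0,0,0,0,0,0,0,0,0,0,0,0.03,0,0,0,0,0,0]'

```text
clock: 14.98
position: [0.4718, -0.277, 0.0178]
ee_rot: [-2.22, -2.22, 0.001]
force: [-0.6, 0.2, 0.5]
width: 1.0
```

```bash
python3 d.py; python3 w.py w8;python3 - <<'E'
from h import *
im=eyes.get_image("scene")[:,:,::-1];cv2.imwrite("pics/s8.png",cv2.resize(im[100:220,130:250],None,fx=5,fy=5))
E
```

```text
t 14.97 p [ 0.4718 -0.277   0.0178] yaw x deg 90.0 z [-0.002  0.001 -1.   ] F [-0.6  0.2  0.5] w 92.0
```

View pics/w8_2.png

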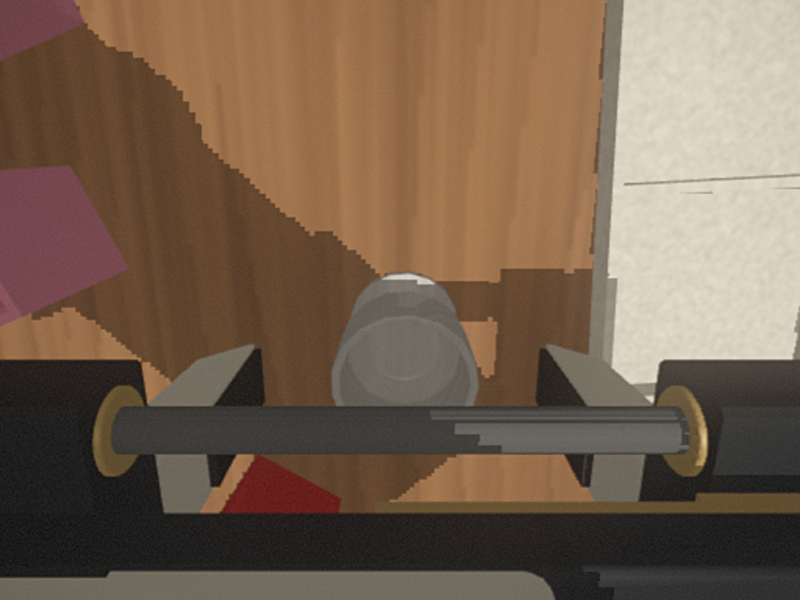

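View pics/s8.png

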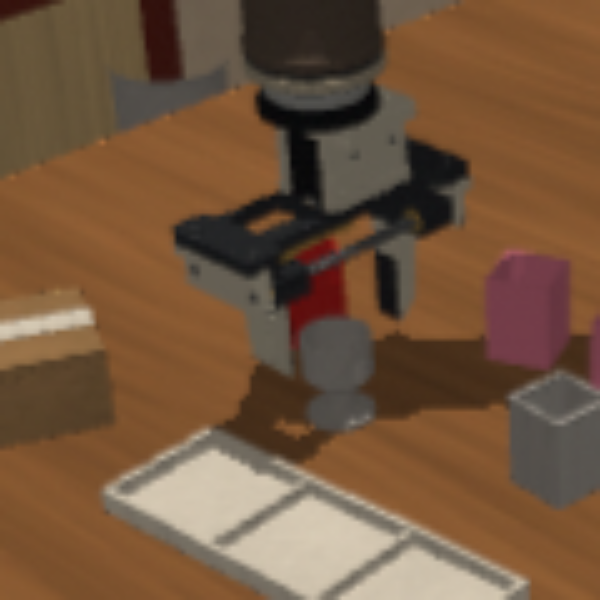

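Both views confirm it: the cup is upright and untouched, and the tips are at about mid-bowl height. I'll lower 20 mm and close.

Request:
apply_moves --targets '[0,0,0,0.025,0,0,0,0,0.025,0,0,0,0,0,0,1,0,0,0,0,1,0,0,0,0,1,0,0,0,0,1,0,0,0,0,1,0,0,0,0,1,0,0,0,0,1,0,0,0,0,1,0,0,0,0]' --grip_force 25

```text
clock: 16.45
position: [0.4727, -0.2776, -0.001]
ee_rot: [2.221, 2.221, 0.0]
force: [1.2, -0.2, 1.2]
width: 0.505
```

```bash
python3 d.py .5905 .127 .1
```

```text
t 16.45 p [ 0.4727 -0.2776 -0.001 ] yaw x deg 89.99 z [ 0. -0. -1.] F [ 1.2 -0.2  1.2] w 46.5
share [ 1.0115  0.2946 -0.2525]
```

Opening 46.5 mm, reading the same 1.5 mm short as on the shaker, so the bowl is held. I'll lift and carry it to tray2's −y bay.

Request:
apply_moves --targets '[1,0,0,-0.03,0,1,0,0,-0.07,0,1,0,0,-0.08,0,1,0,0,-0.07,0,1,0.03,0.01,0,0,1,0.07,0.02,0,0,1,0.075,0.022,0,0,1,0.075,0.022,0,0,1,0.075,0.022,0,0,1,0.075,0.022,0,0,1,0.075,0.022,0,0,1,0.075,0.022,0,0,1,0.075,0.022,0,0,1,0.075,0.022,0,0,1,0.075,0.022,0,0,1,0.075,0.022,0,0,1,0.075,0.022,0,0,1,0.06,0.018,0,0,1,0.026,0.004,0,0,1,0,0,0,0]'

```text
clock: 18.95
position: [0.5898, 0.127, 0.0986]
ee_rot: [-2.221, -2.222, 0.001]
force: [-0.1, -0.8, -1.7]
width: 0.504
```

```bash
python3 d.py .5905 .1255 .008
```

```text
t 18.95 p [0.5898 0.127  0.0986] yaw x deg 90.04 z [-0.001 -0.    -1.   ] F [-0.1 -0.8 -1.7] w 46.3
share [-0.0036  0.0018  0.2265]
```

Request:
apply_moves --targets '[1,-0.002,0,0.05,0,1,0,0,0.06,0,1,0,0,0.05,0,1,0,0,0.04,0,1,0,0,0.02,0,1,0,0,0,0]'

```text
clock: 19.7
position: [0.5901, 0.1256, 0.0107]
ee_rot: [-2.222, -2.221, 0.001]
force: [0.5, 0.8, -0.4]
width: 0.508
```

```bash
python3 d.py .5905 .1255 .003; python3 w.py w9
```

```text
t 19.7 p [0.5901 0.1256 0.0107] yaw x deg 89.96 z [-0.001 -0.    -1.   ] F [ 0.5  0.8 -0.4] w 46.8
share [-0.0002  0.0011  0.0193]
```

View pics/w9_2.png

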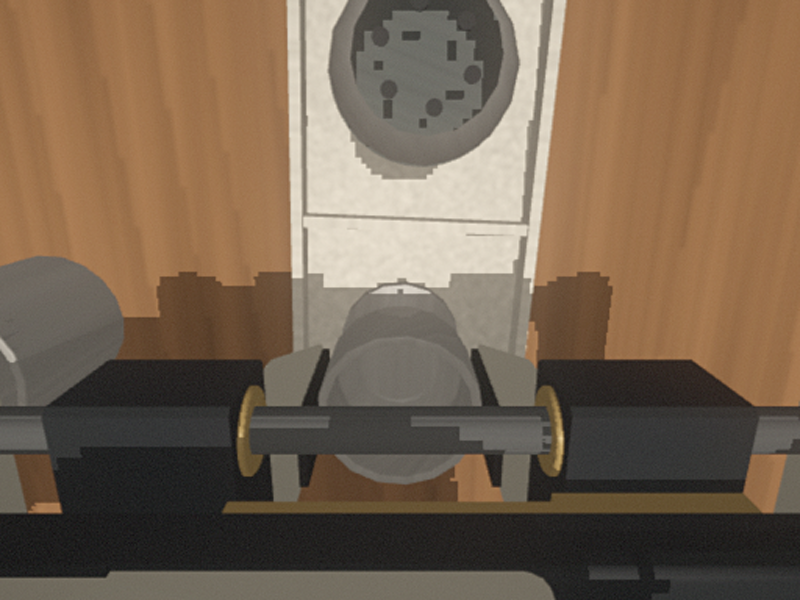

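The egg cup hangs inside the −y bay, its foot at (400,300) clear of the partition and side walls. The shaker stands undisturbed behind it. Lowering to contact.

Request:
apply_moves --targets '[1,0,0,0.009,0,1,0,0,0.006,0,1,0,0,0.003,0,1,0,0,0,0]'

```text
clock: 20.25
position: [0.5902, 0.126, 0.0037]
ee_rot: [-2.221, -2.221, 0.0]
force: [-0.8, -0.3, -1.2]
width: 0.509
```

```bash
python3 d.py
```

```text
t 20.25 p [0.5902 0.126  0.0037] yaw x deg 90.0 z [-0.  0. -1.] F [-0.8 -0.3 -1.2] w 46.8
```

Request:
apply_moves --targets '[1,0,0,0.002,0,1,0,0,0.001,0,1,0,0,0,0]'

```text
clock: 20.62
position: [0.5904, 0.1261, 0.003]
ee_rot: [-2.222, -2.221, -0.001]
force: [-1.0, 0.1, 4.5]
width: 0.507
```

Request:
apply_moves --targets '[0.3,0,0,0,0,0,0,0,0,0,0,0,0,0,0,0,0,0,0,0,0,0,0,0,0,0,0,0,-0.03,0,0,0,0,-0.07,0,0,0,0,-0.09,0,0,0,0,-0.09,0,0,0,0,-0.09,0,0,-0.015,-0.07,-0.08,0,0,-0.015,-0.075,-0.05,0,0,-0.015,-0.075,0,0,0,-0.015,-0.075,0,0,0,-0.015,-0.07,0,0,0,0,0,0,0,0,0,0,0,0]'

```text
clock: 22.75
position: [0.445, 0.0963, 0.2032]
ee_rot: [2.221, 2.221, 0.003]
force: [0.7, -0.2, -0.2]
width: 1.003
```

```bash
python3 d.py; python3 w.py w10; python3 - <<'E'
from h import *
im=eyes.get_image("scene")[:,:,::-1];cv2.imwrite("pics/s10.png",cv2.resize(im[130:300,140:390],None,fx=3,fy=3))
E
```

```text
t 22.75 p [0.445  0.0963 0.2032] yaw x deg 89.99 z [ 0.001  0.001 -1.   ] F [ 0.7 -0.2 -0.2] w 92.2
```

View pics/w10_2.png

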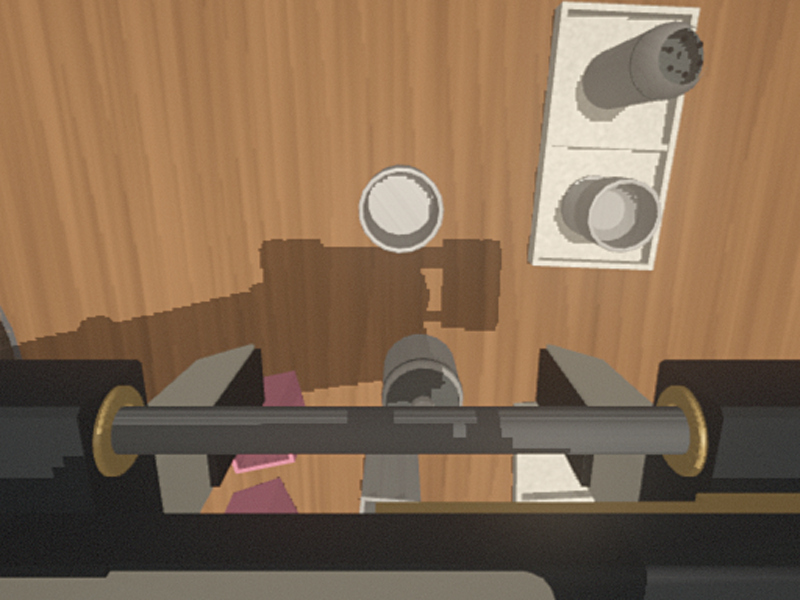

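View pics/s10.png

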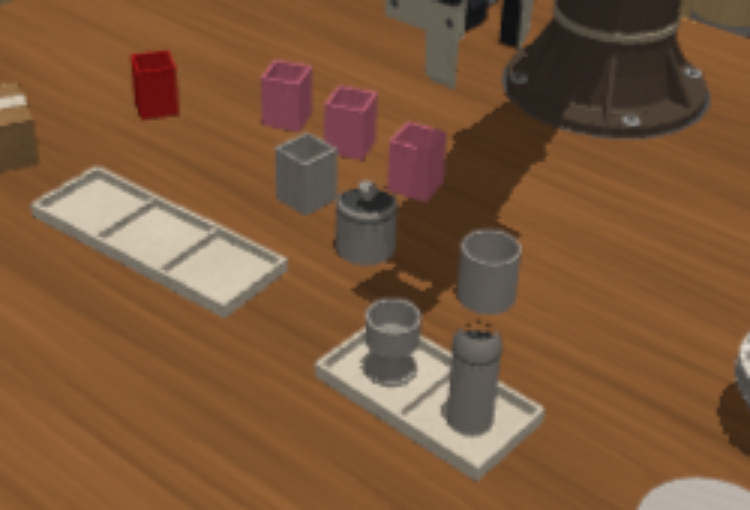

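The breakfast set is complete: shaker and egg cup both stand upright, one per bay. The cup's rim is centred at (401,209) in the wrist view.

```bash
python3 f.py w10 401 209 .06 422 398 .058; python3 d.py .4442 .1285 -.012
```

```text
[401.0, 209.0, 0.06] [0.4441 0.1292 0.06  ]
[422.0, 398.0, 0.058] [ 0.4596 -0.0087  0.058 ]
t 22.85 p [0.4451 0.0962 0.2029] yaw x deg 89.98 z [ 0.001 -0.    -1.   ] F [-0.6  0.5 -0.6] w 92.2
share [ 0.0809 -0.0028  0.5372]
```

Request:
apply_moves --targets '[0,0.04,-0.002,0,0,0,0.042,0,0.05,0,0,0,0,0.09,0,0,0,0,0.09,0,0,0,0,0.09,0,0,0,0,0.08,0,0,0,0,0.07,0,0,0,0,0.05,0,0,0,0,0.017,0,0,0,0,0,0,0,0,0,0,0]'

```text
clock: 24.22
position: [0.444, 0.1293, -0.0117]
ee_rot: [2.221, 2.221, 0.002]
force: [0.7, 0.4, 1.3]
width: 0.999
```

Request:
apply_moves --targets '[1,0,0,0,0,1,0,0,0,0,1,0,0,0,0,1,0,0,0,0,1,0,0,0,0,1,0,0,0,0,1,0,0,0,0]' --grip_force 25

```text
clock: 25.1
position: [0.4436, 0.1289, -0.0122]
ee_rot: [2.222, 2.221, 0.001]
force: [0.2, -0.7, 3.3]
width: 0.613
```

```bash
python3 d.py .5900 -.0865 .07
```

```text
t 25.1 p [ 0.4436  0.1289 -0.0122] yaw x deg 89.99 z [ 0.  0. -1.] F [ 0.2 -0.7  3.3] w 56.4
share [-0.5384  0.3661 -0.2054]
```

Opening 56.4 mm matches the cup. Carrying it to tray3's +y bay.

Request:
apply_moves --targets '[1,0,0,-0.03,0,1,0,0,-0.07,0,1,0,0,-0.08,0,1,0,0,-0.07,0,1,-0.03,0.02,0,0,1,-0.06,0.042,0,0,1,-0.07,0.048,0,0,1,-0.07,0.048,0,0,1,-0.07,0.048,0,0,1,-0.07,0.048,0,0,1,-0.07,0.048,0,0,1,-0.06,0.04,0,0,1,-0.038,0.024,0,0,1,0,0,0.05,0,1,0,0,0.07,0,1,0,0,0.06,0,1,0,0,0.03,0,1,0,0,0.01,0,1,0,0,0,0]'

```text
clock: 27.48
position: [0.59, -0.0865, 0.0001]
ee_rot: [2.221, 2.221, 0.0]
force: [0.7, -0.3, -1.2]
width: 0.615
```

```bash
python3 d.py .5900 -.0865 -.008; python3 w.py w11
```

```text
t 27.48 p [ 5.90e-01 -8.65e-02  1.00e-04] yaw x deg 89.99 z [ 0. -0. -1.] F [ 0.7 -0.3 -1.2] w 56.6
share [-0.     -0.0001  0.0201]
```

View pics/w11_2.png

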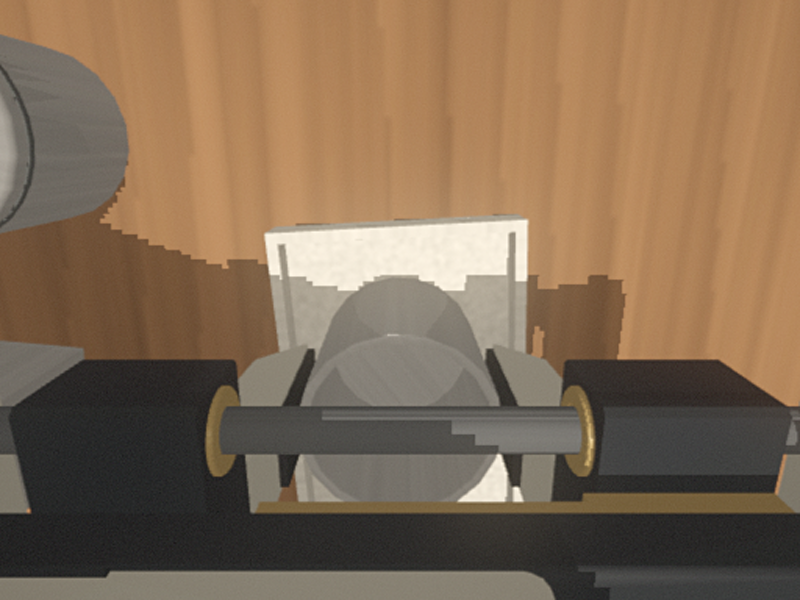

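The cup hangs inside the bay, its far edge at y≈278 against the tray end at about 225, roughly 19 mm where 18 mm is ideal. Lowering to contact.

Request:
apply_moves --targets '[1,0,0,0.009,0,1,0,0,0.006,0,1,0,0,0.004,0,1,0,0,0.002,0,1,0,0,0,0]'

```text
clock: 28.15
position: [0.5898, -0.0863, -0.0081]
ee_rot: [-2.222, -2.221, -0.001]
force: [-3.5, 1.5, 6.4]
width: 0.617
```

Contact felt (6.4 N). Releasing, lifting and moving to look at the pot.

Request:
apply_moves --targets '[0.2,0,0,0,0,0,0,0,0,0,0,0,0,0,0,0,0,0,0,0,0,0,0,0,0,0,0,0,-0.03,0,0,0,0,-0.07,0,0,0,0,-0.09,0,0,0,0,-0.09,0,0,0,0,-0.09,0,0,0.02,-0.06,-0.09,0,0,0.025,-0.07,-0.06,0,0,0.025,-0.07,0,0,0,0.025,-0.07,0,0,0,0.02,-0.05,0,0,0,0,0,0,0,0,0,0,0,0]'

```text
clock: 30.28
position: [0.4627, -0.0406, 0.2]
ee_rot: [2.221, 2.221, 0.002]
force: [0.9, -0.5, 0.7]
width: 0.999
```

```bash
python3 d.py; python3 w.py w12
```

```text
t 30.27 p [ 0.4627 -0.0406  0.2   ] yaw x deg 89.99 z [ 0.002  0.    -1.   ] F [ 0.9 -0.5  0.7] w 91.9
```

View pics/w12_2.png

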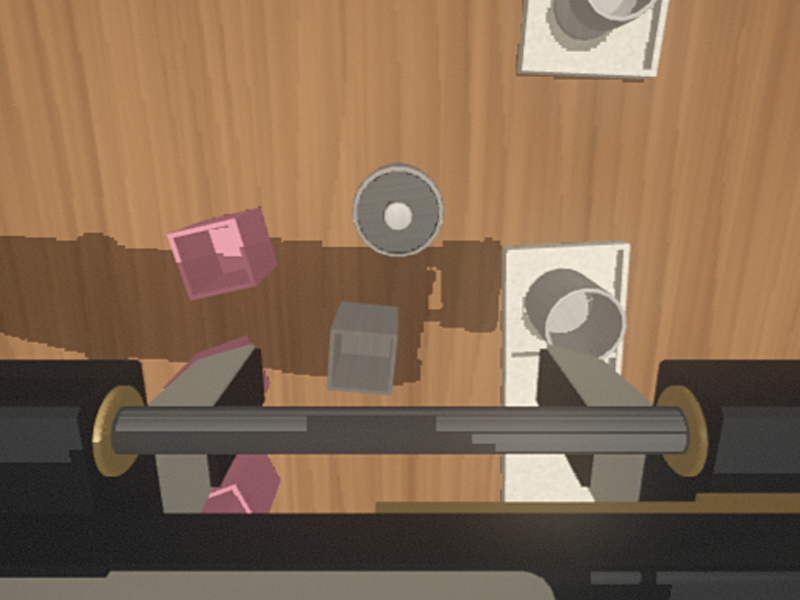

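The pot's lid is centred at (398,210). The cup stands upright in tray3's +y bay.

```bash
python3 f.py w12 398 210 .058 398 215 .076 343 303 0 398 308 0 329 390 .064 390 394 .064 275 240 0; python3 d.py .461 -.009 -.009
```

```text
[398.0, 210.0, 0.058] [ 0.4598 -0.0083  0.058 ]
[398.0, 215.0, 0.076] [ 0.4599 -0.0092  0.076 ]
[343.0, 303.0, 0.0] [ 0.4154 -0.09    0.    ]
[398.0, 308.0, 0.0] [ 0.4596 -0.0942  0.    ]
[329.0, 390.0, 0.064] [ 0.4108 -0.1346  0.064 ]
[390.0, 394.0, 0.064] [ 0.4541 -0.1378  0.064 ]
[275.0, 240.0, 0.0] [ 0.3641 -0.0387  0.    ]
t 30.32 p [ 0.4627 -0.0407  0.1998] yaw x deg 89.97 z [ 0.001 -0.    -1.   ] F [ 0.6  0.3 -0.4] w 92.3
share [ 0.0794 -0.0049  0.5219]
```

Pot at (0.460, −0.009). Descending.

Request:
apply_moves --targets '[0,0.04,-0.007,0,0,0,0.04,0,0.05,0,0,0,0,0.09,0,0,0,0,0.09,0,0,0,0,0.09,0,0,0,0,0.08,0,0,0,0,0.06,0,0,0,0,0.04,0,0,0,0,0.022,0,0,0,0,0,0,0,0,0,0,0]'

```text
clock: 31.7
position: [0.4596, -0.0085, -0.009]
ee_rot: [2.221, 2.221, 0.001]
force: [-0.3, -0.4, -0.2]
width: 1.006
```

Request:
apply_moves --targets '[1,0,0,0,0,1,0,0,0,0,1,0,0,0,0,1,0,0,0,0,1,0,0,0,0,1,0,0,0,0,1,0,0,0,0]' --grip_force 30

```text
clock: 32.58
position: [0.4594, -0.0083, -0.0093]
ee_rot: [2.221, 2.221, 0.001]
force: [1.6, 0.4, 4.4]
width: 0.642
```

```bash
python3 d.py .5945 -.1745 .09
```

```text
t 32.58 p [ 0.4594 -0.0083 -0.0093] yaw x deg 90.0 z [ 0.001  0.    -1.   ] F [1.6 0.4 4.4] w 59.1
share [-0.4155  0.3379 -0.2481]
```

Request:
apply_moves --targets '[1,0,0,-0.03,0,1,0,0,-0.07,0,1,0,0,-0.08,0,1,0,0,-0.07,0,1,-0.03,0.024,0,0,1,-0.065,0.052,0,0,1,-0.07,0.057,0,0,1,-0.07,0.057,0,0,1,-0.07,0.057,0,0,1,-0.065,0.054,0,0,1,-0.046,0.037,0,0,1,0,0,0.0,0,1,0,0,0.05,0,1,0,0,0.07,0,1,0,0,0.06,0,1,0,0,0.03,0,1,0,0,0.01,0,1,0,0,0,0]'

```text
clock: 34.83
position: [0.5943, -0.1749, 0.0028]
ee_rot: [2.221, 2.221, 0.0]
force: [0.4, 0.0, -1.7]
width: 0.646
```

```bash
python3 d.py .5945 -.1745 -.0053; python3 w.py w13
```

```text
t 34.83 p [ 0.5943 -0.1749  0.0028] yaw x deg 89.99 z [ 0. -0. -1.] F [ 0.4  0.  -1.7] w 59.5
share [0.001  0.0005 0.0203]
```

View pics/w13_2.png

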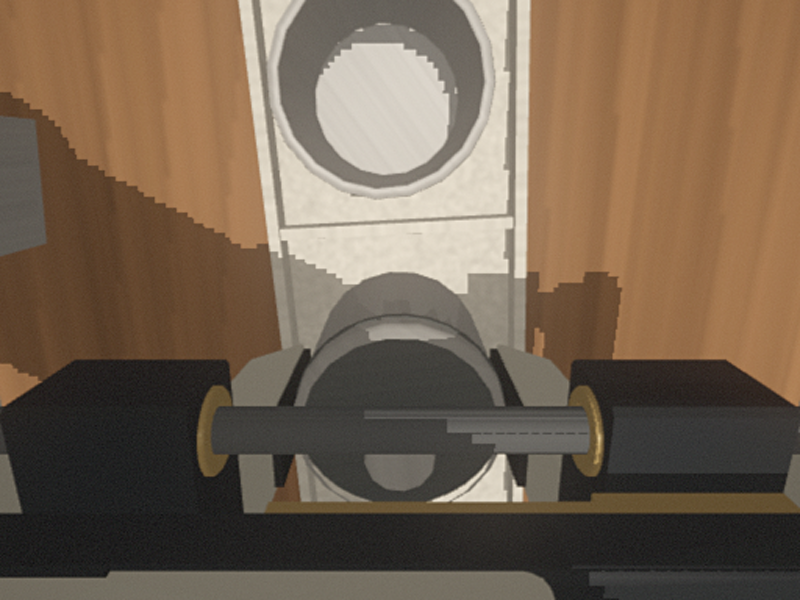

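The pot hangs in the middle bay, its base edge at y≈272, clear of the partition at y≈225. Lowering to contact.

Request:
apply_moves --targets '[1,0,0,0.009,0,1,0,0,0.006,0,1,0,0,0.004,0,1,0,0,0.002,0,1,0,0,0,0]'

```text
clock: 35.5
position: [0.5942, -0.1747, -0.0052]
ee_rot: [-2.222, -2.221, -0.001]
force: [-2.3, 1.3, 6.2]
width: 0.648
```

Request:
apply_moves --targets '[0.2,0,0,0,0,0,0,0,0,0,0,0,0,0,0,0,0,0,0,0,0,0,0,0,0,0,0,0,-0.03,0,0,0,0,-0.07,0,0,0,0,-0.09,0,0,0,0,-0.09,0,0,0,0,-0.09,0,0,0.012,-0.06,-0.09,0,0,0.012,-0.07,-0.055,0,0,0.012,-0.07,0,0,0,0.012,-0.07,0,0,0,0.012,-0.07,0,0,0,0.012,-0.06,0,0,0,0,0,0,0,0,0,0,0,0]'

```text
clock: 37.75
position: [0.435, -0.1461, 0.2008]
ee_rot: [2.221, 2.221, 0.002]
force: [0.9, -0.7, 0.5]
width: 1.002
```

```bash
python3 d.py; python3 w.py w14
```

```text
t 37.75 p [ 0.435  -0.1461  0.2008] yaw x deg 90.0 z [ 0.002  0.    -1.   ] F [ 0.9 -0.7  0.5] w 92.2
```

View pics/w14_2.png

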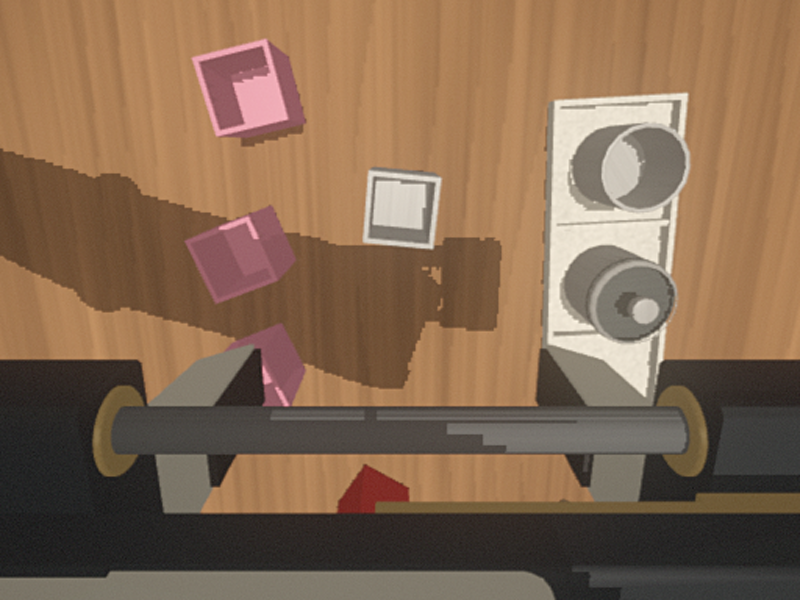

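The holder's top corners are at (371,169), (441,176), (434,249) and (363,242), turned about −5.6°. The cup and pot stand upright in their bays. I'll check clearance to the pink neighbour's corner at (272,207).

```bash
python3 f.py w14 371 169 .064 441 176 .064 434 249 .064 363 242 .064 402 209 .064 272 207 0 295 258 0 272 207 .064; python3 d.py .434 -.113 -.008; python3 - <<'E'
from h import *
t=cam("top");B=lambda u,v:((u+.5)/5-.5+235,(v+.5)/5-.5+130)
for p in [(321,495),(344,565),(270,588),(246,522)]: print(ray(t,B(*p),.064).round(3))
E
```

```text
[371.0, 169.0, 0.064] [ 0.4152 -0.0875  0.064 ]
[441.0, 176.0, 0.064] [ 0.4593 -0.0918  0.064 ]
[434.0, 249.0, 0.064] [ 0.4558 -0.1386  0.064 ]
[363.0, 242.0, 0.064] [ 0.4093 -0.134   0.064 ]
[402.0, 209.0, 0.064] [ 0.4347 -0.1125  0.064 ]
[272.0, 207.0, 0.0] [ 0.3356 -0.1188  0.    ]
[295.0, 258.0, 0.0] [ 0.351  -0.1587  0.    ]
[272.0, 207.0, 0.064] [ 0.3514 -0.1113  0.064 ]
t 37.8 p [ 0.4351 -0.1461  0.2006] yaw x deg 90.0 z [ 0.001 -0.    -1.   ] F [0.6 0.4 0.2] w 91.8
share [ 0.0829 -0.0033  0.5215]
[ 0.353 -0.163  0.064]
[ 0.308 -0.177  0.064]
[ 0.294 -0.129  0.064]
[ 0.336 -0.115  0.064]
```

Clear: the pink piece ends at x ≈ 0.355 and the open finger reaches only 0.37. Turning 5.6° and descending.

Request:
apply_moves --targets '[0,0.04,0,0,0,0,0.043,0,0,0,0,0,0,0.05,0.062,0,0,0,0.09,0,0,0,0,0.09,0,0,0,0,0.09,0,0,0,0,0.08,0,0,0,0,0.06,0,0,0,0,0.04,0,0,0,0,0.021,0,0,0,0,0,0,0,0,0,0,0]'

```text
clock: 39.3
position: [0.4347, -0.1129, -0.0078]
ee_rot: [2.327, 2.11, 0.001]
force: [-0.7, -0.1, -0.3]
width: 1.0
```

```bash
python3 d.py; python3 w.py w15
```

```text
t 39.3 p [ 0.4347 -0.1129 -0.0078] yaw x deg 84.41 z [ 0.001 -0.    -1.   ] F [-0.7 -0.1 -0.3] w 92.0
```

View pics/w15_2.png

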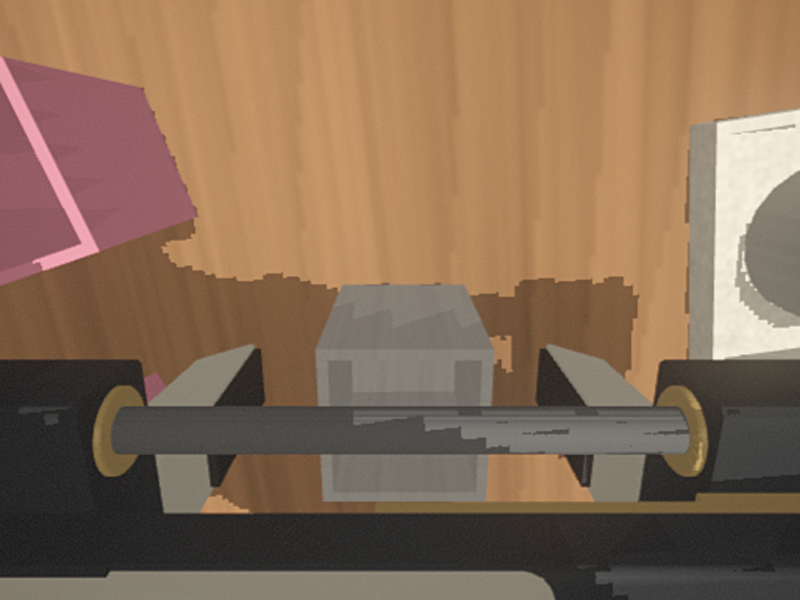

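The holder is squared up and centred between the fingers. Closing.

Request:
apply_moves --targets '[1,0,0,0,0,1,0,0,0,0,1,0,0,0,0,1,0,0,0,0,1,0,0,0,0,1,0,0,0,0,1,0,0,0,0,1,0,0,0,0]' --grip_force 25

```text
clock: 40.35
position: [0.4344, -0.1128, -0.0082]
ee_rot: [2.327, 2.11, 0.0]
force: [0.8, -0.2, -0.1]
width: 0.501
```

```bash
python3 d.py .599 -.262 .09
```

```text
t 40.35 p [ 0.4344 -0.1128 -0.0082] yaw x deg 84.41 z [ 0. -0. -1.] F [ 0.8 -0.2 -0.1] w 46.1
share [-0.3311  0.4459 -0.2454]
```

Request:
apply_moves --targets '[1,0,0,-0.03,0,1,0,0,-0.07,0,1,0,0,-0.08,-0.048,1,0,0,-0.07,-0.048,1,-0.03,0.03,0,0,1,-0.06,0.06,0,0,1,-0.07,0.069,0,0,1,-0.07,0.069,0,0,1,-0.07,0.069,0,0,1,-0.06,0.06,0,0,1,-0.034,0.034,0,0,1,0,0,0.0,0,1,0,0,0.05,0,1,0,0,0.07,0,1,0,0,0.06,0,1,0,0,0.03,0,1,0,0,0.01,0,1,0,0,0,0]'

```text
clock: 42.6
position: [0.5988, -0.2618, 0.004]
ee_rot: [2.161, 2.28, 0.0]
force: [0.5, 0.2, -1.0]
width: 0.497
```

```bash
python3 d.py .599 -.262 -.0042; python3 w.py w16
```

```text
t 42.6 p [ 0.5988 -0.2618  0.004 ] yaw x deg 93.05 z [ 0. -0. -1.] F [ 0.5  0.2 -1. ] w 45.7
share [-0.0005  0.0003  0.0204]
```

View pics/w16_2.png

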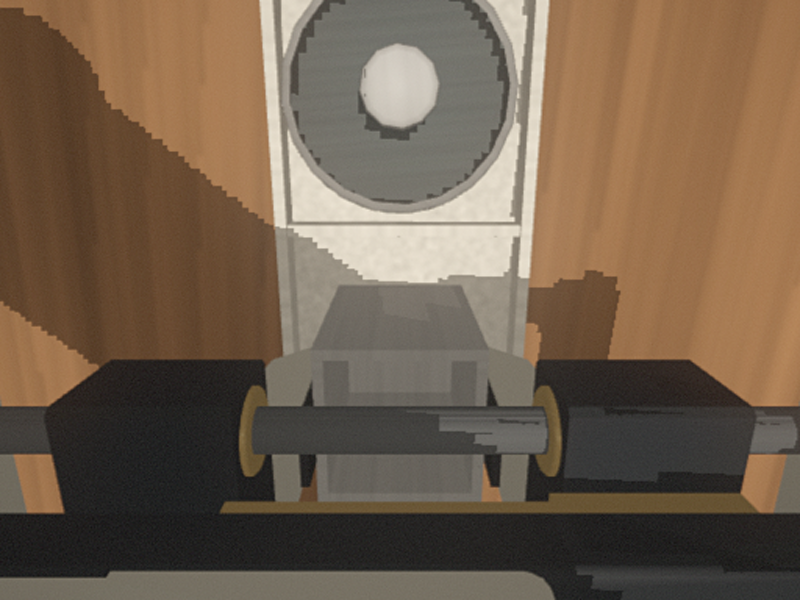

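The holder hangs squarely in the −y bay, its base edge at y≈287, clear of the partition at y≈222. Lowering.

Request:
apply_moves --targets '[1,0,0,0.009,0,1,0,0,0.006,0,1,0,0,0.004,0,1,0,0,0.002,0,1,0,0,0,0]'

```text
clock: 43.28
position: [0.5988, -0.2618, -0.0041]
ee_rot: [2.162, 2.28, 0.001]
force: [-2.7, 1.5, 5.1]
width: 0.499
```

Contact at 5 N. Releasing, going straight up, then drawing back for a clear view.

Request:
apply_moves --targets '[0.2,0,0,0,0,0,0,0,0,0,0,0,0,0,0,0,0,0,0,0,0,0,0,0,0,0,0,0,-0.03,0,0,0,0,-0.07,0,0,0,0,-0.09,0,0,0,0,-0.09,0,0,0,0,-0.09,0,0,0,-0.06,-0.09,0,0,0,-0.08,-0.09,0,0,0,-0.08,0,0,0,0,-0.08,0,0,0,0,-0.08,0,0,0,0,-0.06,0,0,0,0,0,0,0,0,0,0,0,0]'

```text
clock: 45.52
position: [0.4238, -0.2711, 0.2159]
ee_rot: [2.16, 2.279, 0.001]
force: [0.2, -0.7, 0.4]
width: 0.996
```

```bash
python3 d.py; python3 - <<'E'
from h import *
im=eyes.get_image("scene")[:,:,::-1];cv2.imwrite("pics/s17.png",cv2.resize(im[130:340,100:450],None,fx=2.2,fy=2.2))
im=eyes.get_image("top")[:,:,::-1];cv2.imwrite("pics/t17.png",cv2.resize(im[120:260,80:420],None,fx=2.3,fy=2.3,interpolation=cv2.INTER_CUBIC))
E
```

```text
t 45.52 p [ 0.4238 -0.2711  0.2159] yaw x deg 93.07 z [ 0.001 -0.    -1.   ] F [ 0.2 -0.7  0.4] w 91.6
```

View pics/s17.png

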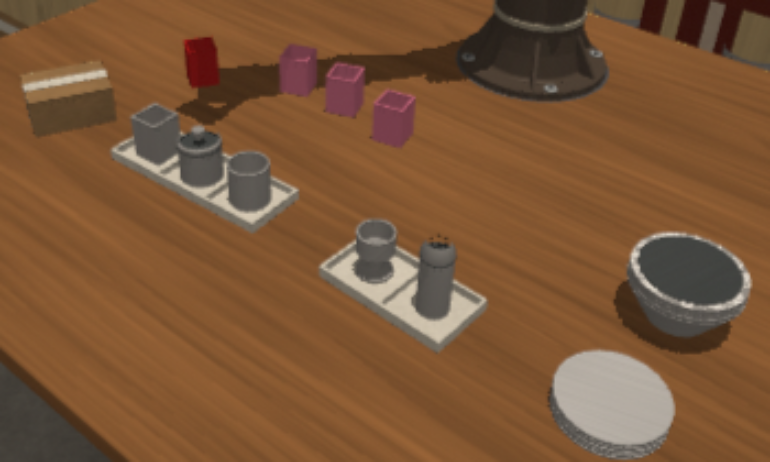

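View pics/t17.png

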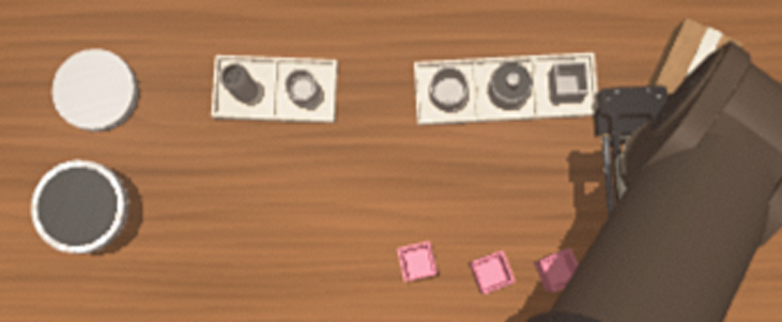

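Both final views show all five pieces upright, one to a bay. The bowls, plates, carton and pink and red pieces are where they were. Handing in.

```bash
python3 -c "
from cell import arm
print(arm.sign_off())"
```

```text
the job is handed in; nothing more can be done
None
```

I completed both sets and handed the job in at about 46 s, well inside the 128 s limit.

- **Breakfast set, done first:** the shaker is in tray2's +y bay and the egg cup in its −y bay.
- **Coffee set:** the open cup, the pot and the grey square holder are in tray3's +y, middle and −y bays. I lowered every piece until I felt contact (about 4.5–6.5 N) before opening the gripper.

**Last checks:** the scene and top pictures show all five pieces upright, one to a bay. The bowls, plates and pink pieces looked unmoved in both. The carton was partly hidden by the arm in the top view and the red piece wholly hidden, but both looked in place in the scene view. The gripper was open, well clear of the pieces, and read no contact force.

**What disagreed or failed:**
- **Finger length:** the real fingertips end about 35 mm behind the stated TCP. The first egg-cup grasp therefore closed on air above the rim without touching it. I found the offset in the wrist picture, reopened and gripped lower.
- **Shaker grip:** for the same reason the shaker was held near the top of its straight side instead of 10 mm above its middle. It was still set down upright.
- **Cameras:** the scene camera differed from the top camera by about 7–9 mm, more than the quoted 2 mm. I used the wrist camera's positions, and the grasps agreed with them.

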